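# Wedge the sprung catch open and take out the label die

### The arm

A 6-joint arm with a two-finger parallel gripper is mounted at the origin on the work surface. World frame = base frame: x ahead of the robot, y to its left, z up, the work surface at z = 0. Lengths are in m, angles in rad, forces in N, time in s.
With the tool pointing down it reaches from about 0.375 to 0.975 m from the base axis. Payload 3.8 kg.
Tool frame: the origin (TCP) lies at the very end of the fingers, on their centre line; the grasp point (between the pads) lies 19 mm behind it; z points along the fingers, y is the line along which they close (so a half turn about z gives the same grasp; the last joint's range is limited). The gripper opens to 85 mm and grips with 20 to 120 N. Pads are 22 mm wide; open, the fingers measure 114 mm over their backs; the gripper's body (76 mm by 85 mm) begins 54 mm behind the grasp point. The pads swing forward as they close: fully open they stand 13 mm farther back than shut.
Start: joints at [-1.206, 0.264, 1.604, -0, 1.274, -0.037], TCP at [0.264, -0.621, 0.199] pointing down, gripper open.
Joint ranges: [-2.63, 2.63], [-0.94, 2.18], [0.31, 2.57], [-1.31, 4.45], [0, 2.66], [-2.55, 2.55]. Speed limits (rad/s): [2.57, 2.57, 3.14, 3.14, 3.14, 3.14].

### API

Orientations are given as a rotation vector (axis times angle).
In Python, from workcell import read_state, read_camera, calibration, finish_job gives the robot as it stands.
- The arm moves only by the tool step_arm, never from a script. Its argument "commands" is a list of rows, each an object of numbers: "fingers": the gripper's target within -1 to 1 (shut at 1, half-way at 0, fully open at -1); "dx", "dy", "dz": the shift along the tool's x, y, z in m; "roll": the turn about the tool's z in degrees. In form: [{"fingers": .., "dx": .., "dy": .., "dz": .., "roll": ..}, ...]. A call has 1 to 8 rows; each row is the pose to reach, as a shift and turn from the pose commanded when the call began, along the tool's axes at that moment; what a row does not reach only later rows make up. A row lasts 1/8 s, in which the tool goes at most 62.5 mm and 10.7 degrees, less where a joint would pass 70% of its speed; a pose out of reach is approached as far as the arm can. A call with a gripper value outside its range is refused whole. The fingers move at their own pace and stop on an object; "squeeze" is the grip in N (left out, the last holds). Time passes only in rows, so rows that repeat a pose let the fingers close. It gives the time, the measured TCP pose, the force, the opening and the grip force at its end, in the units of the state.
- read_state(): the state, without advancing time (a new reading comes with each control period).
- read_camera(name): name is "scene" or "top" or "wrist"; returns (picture, depth): 420x560x3 uint8, blue, green, red; 420x560 float32, m along the optical axis (not along the pixel's ray), 0 where there is no reading.
- calibration(name): a dict with "intrinsics" (3x3 intrinsics, pixels), "k1" (the pictures are not rectified: a ray, as slopes to the right and down, at radius r is drawn at 1 + k1 r^2 times it, then the intrinsics apply), "world_to_cam" (4x4, takes a point from world to camera coordinates). Camera axes: x right, y up, looking along -z (the intrinsics and any distortion apply to the point x, -y, -z); pixel columns grow to the right and rows downward; lengths in m; the calibration is good to about 2 mm. A picture is of the moment at which its call begins: read the wrist's pose just before it. calibration takes no time and is no camera call; for the wrist camera it gives the pose at the moment of the call.
- finish_job(): hands the job in; it is judged then, once.
The state is a dict: "time": time; "q": joint angles; "joint_vel": joint speeds; "joint_torque": joint torques, N m; "tool_pos": TCP position; "tcp_rot": TCP orientation; "wrist_force": force on the tool from outside, world axes, zero at the start; "torque": the same for the moment, N m; "width": opening from 0.0 (shut) to 1.0 (fully open); "grip_force": force on a finger pad.
Only numpy, scipy, OpenCV 4.12 (cv2) and the standard library are available. Lean on these libraries where they do the work, as an engineer would, in place of code of your own. Each camera call takes 0.05 s, during which the arm holds its last target. There are 200 camera calls.

### The job

The label die sits in its holder, locked in by a sprung catch, and you have only one hand. Push the tapered wooden wedge, narrow end down, fully home between the holder's fixed post and the catch's tail so that it keeps the catch open on its own; then lift the die out and set it down upright (do not drop it) on the black rubber pad, wholly on the pad. Leave the catch wedged open.

Things in the scene. Friction and masses are not known exactly. Their poses are not given: they have to be found in the camera images.
- slot (a point): Fixed bench holder, grey base 224 x 104 x 12 mm. Point on its upper face (12 mm up), where the wedge's foot centre ends when home. z up, x from die towards catch tail, y across. Seated die centre: x = -98. Gap (mm here): dark post face at x = -24, tail face at +4 when closed; above z = 38 both lean away, to -34 and +22 at their tops, z = 68. Wedge lowered straight down here pushes the tail back.
- catch (a joint): Sprung steel catch on the holder, sliding along its x, metres: 0 = shut, nose 10 mm over the die plate's edge; clear of it from 0.013; about 0.020 with the wedge home; stop 0.026. Spring 1 N shut, 2.2 N at 0.020; pushing the wedge in takes up to about 15 N. Its two side bars (tops 22 mm above the slot point) leave 68 mm free across the gap (y).
- wedge_mid (a point): Tapered wedge, pale wood, 0.1 kg, loose, standing on its narrow foot. Point at its centre, 55 mm above the foot; 110 mm high. z up; body 48 (x) x 36 (y) mm, lowest 28 mm tapers in x to 24 mm. In the gap its x lies along the holder's x, either way. Near it, of the same wood and height: a straight 66 mm block (too thick) and a straight 22 mm lath (too thin).
- die_mid (a point): Label die, loose, 0.3 kg, at first in the holder's seat (3 mm play, axes as the holder's, underside 12 mm above the table): aluminium plate 80 (x) x 70 (y) x 12 mm with an upright dark wooden grip 50 (x) x 28 (y) mm, 40 mm high, mid-top. Point at its centre, 26 mm above its underside; 52 mm high overall; z up.
- pad_top (a point): Black rubber pad, fixed on the table, 160 (x) x 150 (y) x 8 mm; point at the centre of its upper face, z up.
There are look-alikes about, which are no part of the job. What is shaped like the part that bears wedge_mid but purple or turquoise is not meant.

How it is judged:
By the outcome, as a careful person would: the job done as asked, in the order asked, and still so for the second after the job is handed in, with the robot touching nothing.
It also fails if it takes over 59 s, if anything falls off the work surface, if the arm or the gripper's body presses on something with over 40 N, if the wrist force passes 120 N, or if a joint passes its speed limit or range.

## Working session

There is one attempt and no reset: what is moved stays moved. The work goes in short steps, Python scripts to look and compute and a tool call to move; the robot and the scene stay as the last step left them, time stands still between calls to the robot, and variables do not carry over. Pictures are saved under pics/ and viewed, at most 10 in all, crops included, and the job is handed in when it is done.

Besides the shell and the picture viewer there is one more tool, called after "Call:" as a command line: name --argument value ..., lists and objects as JSON in quotes. step_arm: Moves the arm, as the interface text tells. Its arguments: {"type":"object","properties":{"commands":{"type":"array","items":{"type":"object","properties":{"fingers":{"type":"number"},"dx":{"type":"number"},"dy":{"type":"number"},"dz":{"type":"number"},"roll":{"type":"number"}}}},"squeeze":{"type":"number"}},"required":["commands"]}

```bash
mkdir -p pics; cat > h.py <<'E'
import numpy as np, cv2
from workcell import read_state, read_camera, calibration, finish_job
def shot(name):
    c=calibration(name); im,d=read_camera(name); return im,d,c
def world(d,c):
    """world xyz for every pixel"""
    K=np.array(c["intrinsics"]); H,W=d.shape
    u,v=np.meshgrid(np.arange(W),np.arange(H))
    p=np.stack([u,v],-1).reshape(-1,1,2).astype(float)
    n=cv2.undistortPoints(p,K,np.array([c["k1"],0,0,0.])).reshape(H,W,2)
    P=np.stack([n[...,0]*d,-n[...,1]*d,-d,np.ones_like(d)],-1)
    w=P@np.linalg.inv(np.array(c["world_to_cam"])).T
    w=w[...,:3]; w[d==0]=np.nan
    return w
def proj(p,c):
    q=np.array(c["world_to_cam"])@np.append(p,1); n=np.array([q[0]/-q[2],-q[1]/-q[2]])
    n=n*(1+c["k1"]*(n@n)); K=np.array(c["intrinsics"]); return (K@np.append(n,1))[:2]
E
python3 - <<'E'
from h import *
for n in("top","scene"):
    im,d,c=shot(n); cv2.imwrite(f"pics/{n}0.png",im); np.savez(f"{n}0.npz",d=d,im=im)
    M=np.array(c["world_to_cam"]); print(n,c["intrinsics"],c["k1"],np.linalg.inv(M)[:3,3])
s=read_state(); print(s["time"],s["tool_pos"],s["tcp_rot"],s["width"])
E
```

```text
top [[451.02644583   0.         275.43055895]
 [  0.         451.02644583 214.44014718]
 [  0.           0.           1.        ]] -0.08776102645380159 [0.32893213 0.03505981 1.03671018]
scene [[394.26680905   0.         281.46362075]
 [  0.         394.26680905 202.39941091]
 [  0.           0.           1.        ]] 0.0030499250577784897 [ 1.20257281 -0.28277487  0.69002824]
0.1 [ 0.26371738 -0.62057209  0.19750842] [-3.07648973e+00 -6.26474156e-01  4.81055901e-04] 1.0010018587923
```

View pics/top0.png

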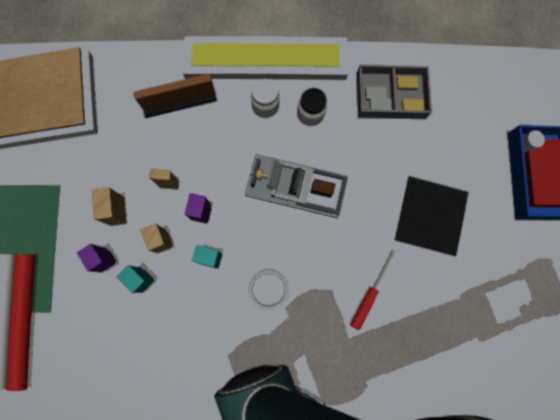

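View pics/scene0.png

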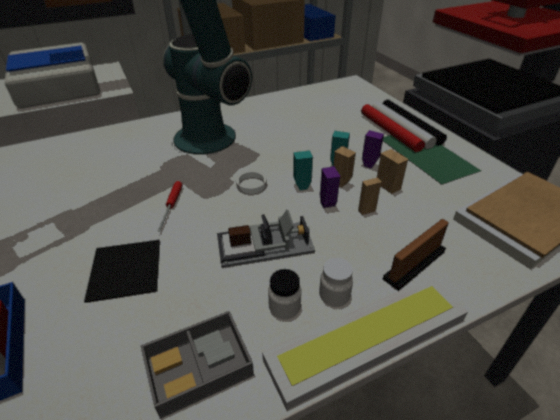

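The top view shows pale-wood pieces at (161,175), (105,205) and (153,237). Purple look-alikes are at (197,207) and (95,258), turquoise ones at (205,256) and (133,279). The holder is at (297,185) and the pad at (432,216). The wedge is probably (153,237), since (105,205) looks like the 66 mm block and (161,175) the lath. I'll measure these and check the choice in a crop.

```bash
cat >> h.py <<'E'
def rect(w,mask):
    p=(w[mask][:,:2]*1000).astype(np.float32); r=cv2.minAreaRect(p)
    return np.round(r[0],1),np.round(r[1],1),round(r[2],1),np.round(np.median(w[mask][:,2])*1000,1),mask.sum()
E
python3 - <<'E'
from h import *
z=np.load("top0.npz"); im,d=z["im"],z["d"]; c=calibration("top"); w=world(d,c)
U,V=np.meshgrid(np.arange(560),np.arange(420))
for n,(u,v) in dict(lath=(161,175),block=(105,205),wedge=(153,237)).items():
    near=(abs(U-u)<28)&(abs(V-v)<28)
    hsv=cv2.cvtColor(im,cv2.COLOR_BGR2HSV); wood=(hsv[...,0]>8)&(hsv[...,0]<25)&(hsv[...,1]>60)
    print(n,rect(w,near&wood&(w[...,2]>.1)))
pad=(im.max(2)<45)&(abs(U-432)<45)&(abs(V-216)<50)&(w[...,2]<.03)
print("pad",rect(w,pad))
hold=(abs(U-297)<62)&(abs(V-185)<42)&(w[...,2]>.006)
print("holder",rect(w,hold))
g=cv2.cvtColor(im,cv2.COLOR_BGR2HSV)
grip=hold&(abs(U-323)<18)&(abs(V-188)<14)&(w[...,2]>.05); print("grip",rect(w,grip))
for lo,hi in((.06,.1),(.04,.06),):
    print(lo,[ (rect(w,hold&(lab==i))) for n_,lab,st,_ in [cv2.connectedComponentsWithStats((hold&(w[...,2]>lo)&(w[...,2]<hi)).astype(np.uint8))] for i in range(1,n_) if st[i,4]>15])
a=cv2.resize(im[140:300,70:260],None,fx=3,fy=3,interpolation=cv2.INTER_CUBIC)
b=cv2.resize(im[145:225,235:355],None,fx=4,fy=4,interpolation=cv2.INTER_CUBIC)
s=np.load("scene0.npz")["im"]; e=cv2.resize(s[110:220,280:420],None,fx=2,fy=2,interpolation=cv2.INTER_CUBIC)
cv=np.zeros((570,800,3),np.uint8); cv[:320,:480]=b; cv[320:540,:280]=e; 
aa=cv2.resize(im[150:295,75:225],None,fx=2.1,fy=2.1); cv[:aa.shape[0],485:485+aa.shape[1]]=aa
h=cv2.resize(s[200:270,210:320],None,fx=4,fy=3.4); cv[320:320+h.shape[0],300:300+h.shape[1]]=h
cv2.imwrite("pics/crop1.png",cv)
E
```

```text
lath (array([568.4, 274.1]), array([42.1, 19.6]), 89.2, np.float64(101.0), np.int64(53))
block (array([504.9, 395.2]), array([65.4, 40.4]), 7.4, np.float64(104.3), np.int64(544))
wedge (array([433. , 281.7]), array([47.7, 36.1]), 23.1, np.float64(109.1), np.int64(405))
pad (array([ 498.4, -342.6]), array([147.5, 156.2]), 75.2, np.float64(7.2), np.int64(3907))
holder (array([554. , -20.2]), array([224.4, 133.6]), 76.9, np.float64(22.5), np.int64(4202))
grip (array([553.2, -81.2]), array([50.6, 29.3]), 77.8, np.float64(62.6), np.int64(296))
0.06 [(array([580.6,  31. ]), array([18.6, 60.6]), 76.7, np.float64(73.3), np.int64(215)), (array([568.6, -19.5]), array([14.4, 51.3]), 76.8, np.float64(76.1), np.int64(148)), (array([552.9, -80.8]), array([49.8, 28.6]), 77.8, np.float64(62.9), np.int64(253))]
0.04 [(array([588.9,  66.5]), array([20. , 58.8]), 76.7, np.float64(49.8), np.int64(145)), (array([578.4,  22.9]), array([11., 84.]), 76.2, np.float64(52.3), np.int64(130)), (array([568.2, -19.3]), array([19.7, 50.5]), 76.3, np.float64(51.2), np.int64(71)), (array([540.8, -77.8]), array([49.7,  4.4]), 74.7, np.float64(49.9), np.int64(54))]
```

View pics/crop1.png

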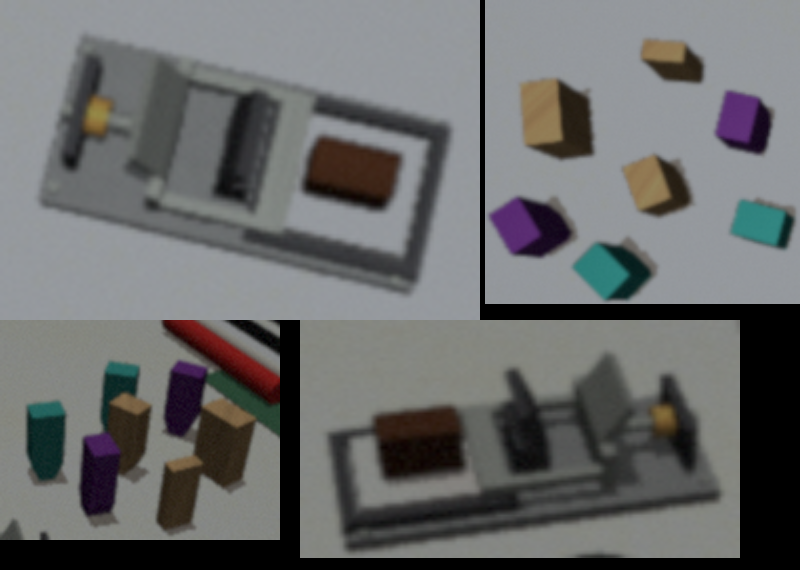

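The crop confirms it. The tapered pale-wood piece is the wedge: its top is 47.7 x 36.1 mm at (433, 282), with its long side at 23°. The block's long side measures 65 mm and the lath about 20 mm thick. The holder's x axis points at about 76.8° and the slot is near (576, 14). I'll fly to a point over the holder for a close look.

Call:
step_arm --commands '[{"fingers":-1,"dx":0.478,"dy":-0.471,"dz":-0.1},{"fingers":-1,"dx":0.478,"dy":-0.471,"dz":-0.1},{"fingers":-1,"dx":0.478,"dy":-0.471,"dz":-0.1},{"fingers":-1,"dx":0.478,"dy":-0.471,"dz":-0.1},{"fingers":-1,"dx":0.478,"dy":-0.471,"dz":-0.1},{"fingers":-1,"dx":0.478,"dy":-0.471,"dz":-0.1},{"fingers":-1,"dx":0.478,"dy":-0.471,"dz":-0.1},{"fingers":-1,"dx":0.478,"dy":-0.471,"dz":-0.1}]'

```text
invalid input
```

Call:
step_arm --commands '[{"fingers":-1,"dx":0.478,"dy":-0.471,"dz":-0.1,"roll":0},{"fingers":-1,"dx":0.478,"dy":-0.471,"dz":-0.1,"roll":0},{"fingers":-1,"dx":0.478,"dy":-0.471,"dz":-0.1,"roll":0},{"fingers":-1,"dx":0.478,"dy":-0.471,"dz":-0.1,"roll":0},{"fingers":-1,"dx":0.478,"dy":-0.471,"dz":-0.1,"roll":0},{"fingers":-1,"dx":0.478,"dy":-0.471,"dz":-0.1,"roll":0},{"fingers":-1,"dx":0.478,"dy":-0.471,"dz":-0.1,"roll":0},{"fingers":-1,"dx":0.478,"dy":-0.471,"dz":-0.1,"roll":0}]' --squeeze 60

```text
time: 1.1
tool_pos: [0.4526, -0.162, 0.2724]
tcp_rot: [-3.078, -0.626, -0.0]
wrist_force: [0.9, -0.4, -0.2]
width: 0.999
grip_force: 0.0
```

Call:
step_arm --commands '[{"fingers":-1,"dx":0.125,"dy":-0.123,"dz":-0.028,"roll":0},{"fingers":-1,"dx":0.125,"dy":-0.123,"dz":-0.028,"roll":0},{"fingers":-1,"dx":0.125,"dy":-0.123,"dz":-0.028,"roll":0},{"fingers":-1,"dx":0.125,"dy":-0.123,"dz":-0.028,"roll":0},{"fingers":-1,"dx":0.125,"dy":-0.123,"dz":-0.028,"roll":0}]' --squeeze 60

```text
time: 1.72
tool_pos: [0.5188, -0.0022, 0.2997]
tcp_rot: [3.078, 0.628, -0.002]
wrist_force: [-1.1, -0.4, -0.5]
width: 1.001
grip_force: 0.0
```

```bash
python3 - <<'E'
from h import *
s=read_state(); im,d,c=shot("wrist"); print(s["tool_pos"],s["time"])
cv2.imwrite("pics/w1.png",im); np.savez("w1.npz",im=im,d=d,M=c["world_to_cam"])
M=np.linalg.inv(np.array(c["world_to_cam"])); print(M.round(3),c["k1"],np.array(c["intrinsics"])[0])
print("slot px",proj(np.array([.576,.014,.012]),c),"wedge px",proj(np.array([.433,.282,.11]),c))
E
```

```text
[ 0.51883171 -0.00217016  0.2997059 ] 1.725
[[ 0.392  0.87   0.299  0.596]
 [-0.92   0.371  0.127  0.031]
 [-0.001 -0.325  0.946  0.475]
 [ 0.     0.     0.     1.   ]] -0.028737959157270315 [303.78698577   0.         281.27527435]
slot px [286.58248132 122.71070598] wedge px [ 38.61995353 151.33855791]
```

View pics/w1.png

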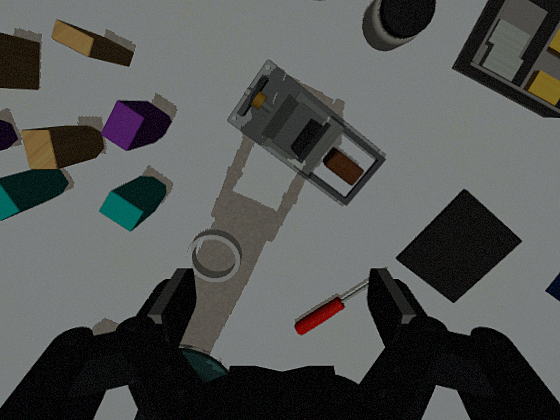

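The wrist view shows the holder at (310,130), the wedge's pale top at (40,150) and the pad at (460,245). I'll measure the holder here as a second reading, along with the wedge top.

```bash
python3 - <<'E'
from h import *
z=np.load("w1.npz"); c=dict(calibration("wrist")); c["world_to_cam"]=z["M"]; w=world(z["d"],c); im=z["im"]
a=np.radians(76.8); hx=np.array([np.cos(a),np.sin(a)]); hy=np.array([-hx[1],hx[0]])
s0=np.array([.5763,.0141]); r=w[...,:2]-s0; X=r@hx*1000; Y=r@hy*1000; Z=w[...,2]*1000-12
reg=(X>-160)&(X<110)&(abs(Y)<70)
base=reg&(Z>-7); print("base",rect(w,base&(Z<8)))
def ext(n,m): print(n,m.sum(),"X",np.percentile(X[m],[1,50,99]).round(1),"Y",np.percentile(Y[m],[1,50,99]).round(1),"Z",np.percentile(Z[m],[50,99]).round(1))
ext("baseface",base&(Z<6)); ext("grip",reg&(X<-60)&(Z>44)); ext("post",reg&(X>-55)&(X<-5)&(Z>55)); ext("tail",reg&(X>0)&(X<45)&(Z>55))
ext("seatplate",reg&(X<-50)&(abs(Z-12)<4))
print("grip",rect(w,reg&(X<-60)&(Z>44)))
hsv=cv2.cvtColor(im,cv2.COLOR_BGR2HSV); U,V=np.meshgrid(np.arange(560),np.arange(420))
print("wedge",rect(w,(hsv[...,0]>8)&(hsv[...,0]<25)&(hsv[...,1]>60)&(abs(w[...,2]-.11)<.006)&(U<80)&(V>115)&(V<180)))
E
```

```text
base (array([569.3, -23.6]), array([223.7, 104.9]), 76.7, np.float64(11.9), np.int64(4160))
baseface 4101 X [-141.8   10.7   72.5] Y [-52.9 -12.6  49.7] Z [-0.2  4.1]
grip 11397 X [-113.8  -73.6  -60.2] Y [-10.8  10.6  33.5] Z [388.  411.3]
post 11922 X [-53.9 -30.8  -5.8] Y [-11.5  35.6  53.7] Z [403.5 416. ]
tail 5150 X [ 0.2  8.7 25. ] Y [-25.6  57.2  69.9] Z [398.5 414.1]
seatplate 2119 X [-149.8 -108.5  -50.8] Y [-45.9  -9.2  44.1] Z [10.8 13.8]
grip (array([545.3, -72.3]), array([62.4, 50.8]), 76.8, np.float64(400.0), np.int64(11397))
wedge (array([435.7, 282. ]), array([47.1, 37.2]), 22.6, np.float64(109.9), np.int64(1192))
```

```bash
python3 - <<'E'
from h import *
z=np.load("w1.npz"); c=dict(calibration("wrist")); c["world_to_cam"]=z["M"]; w=world(z["d"],c)
a=np.radians(76.7); hx=np.array([np.cos(a),np.sin(a)]); hy=np.array([-hx[1],hx[0]])
s0=np.array([.5763,.0141]); r=w[...,:2]-s0; X=r@hx*1000; Y=r@hy*1000; Z=w[...,2]*1000-12
reg=(X>-160)&(X<110)&(abs(Y)<70)&(Z<100)
def ext(n,m): print(n,m.sum(),"X",np.percentile(X[m],[1,50,99]).round(1),"Y",np.percentile(Y[m],[1,50,99]).round(1),"Z",np.percentile(Z[m],[50,99]).round(1))
ext("grip",reg&(X<-60)&(Z>48)); ext("post",reg&(X>-55)&(X<-5)&(Z>62)); ext("tail",reg&(X>0)&(X<45)&(Z>60)); ext("nose/plate of catch",reg&(X<-45)&(Z>18)&(Z<30))
print(rect(w,reg&(X<-60)&(Z>48)))
for lo in range(8,68,10):
    m=reg&(Z>lo)&(Z<lo+10)&(abs(Y)<20)
    t=m&(X>-5)&(X<35); p=m&(X<-12)&(X>-50)
    for k in(t,p): print(lo,k.sum(),np.percentile(X[k],[2,50,98]).round(1) if k.sum()>5 else '',end=' | ')
    print()
E
```

```text
grip 719 X [-121.7  -96.5  -73.2] Y [-14.8  -1.5  12.4] Z [51.4 53.2]
post 299 X [-42.2 -36.8 -32.3] Y [-25.5  -1.8  22.7] Z [66.1 68.7]
tail 386 X [16.2 21.4 26.2] Y [-30.9  -2.9  27. ] Z [65.7 68.6]
nose/plate of catch 832 X [-73.3 -59.2 -46.1] Y [-42.4  -3.1  39.5] Z [21.6 27.3]
(array([555.1, -81.1]), array([49.8, 27.9]), 77.2, np.float64(63.4), np.int64(719))
8 0  | 8 16 [-25.2 -24.3 -24.1] | 
18 44 [27.  30.9 34.7] | 18 24 [-25.2 -24.3 -24.2] | 
28 6 [ 3.1  4.2 34.1] | 28 28 [-25.3 -24.4 -24.2] | 
38 124 [3.3 6.4 9.4] | 38 92 [-28.2 -26.3 -24.5] | 
48 140 [ 8.9 12.2 15.1] | 48 110 [-31.6 -29.7 -27.5] | 
58 282 [15.2 20.6 26. ] | 58 266 [-41.6 -36.2 -31.5] |
```

Call:
step_arm --commands '[{"fingers":-1,"dx":0.034,"dy":-0.294,"dz":0.13,"roll":0},{"fingers":-1,"dx":0.034,"dy":-0.294,"dz":0.13,"roll":0},{"fingers":-1,"dx":0.034,"dy":-0.294,"dz":0.13,"roll":0},{"fingers":-1,"dx":0.034,"dy":-0.294,"dz":0.13,"roll":0},{"fingers":-1,"dx":0.034,"dy":-0.294,"dz":0.13,"roll":0},{"fingers":-1,"dx":0.034,"dy":-0.294,"dz":0.13,"roll":0},{"fingers":-1,"dx":0.034,"dy":-0.294,"dz":0.13,"roll":0},{"fingers":-1,"dx":0.034,"dy":-0.294,"dz":0.13,"roll":0}]' --squeeze 60

```text
time: 2.78
tool_pos: [0.437, 0.2805, 0.1713]
tcp_rot: [3.079, 0.623, 0.002]
wrist_force: [0.5, 0.2, 0.1]
width: 1.004
grip_force: 0.0
```

```bash
python3 - <<'E'
from h import *
from scipy.spatial.transform import Rotation as R
s=read_state(); im,d,c=shot("wrist"); w=world(d,c)
Rm=R.from_rotvec(s["tcp_rot"]).as_matrix(); print(s["tool_pos"],np.degrees(np.arctan2(Rm[1,0],Rm[0,0])),s["q"])
hsv=cv2.cvtColor(im,cv2.COLOR_BGR2HSV)
m=(hsv[...,0]>8)&(hsv[...,0]<25)&(hsv[...,1]>60)&(abs(w[...,2]-.11)<.006)&(np.hypot(w[...,0]-.434,w[...,1]-.282)<.045)
print("wedge",rect(w,m)); cen=np.append(np.array(rect(w,m)[0])/1000,.068); print(Rm.T@(cen-np.array(s["tool_pos"])))
cv2.imwrite("pics/w2.png",im)
E
```

```text
[0.43696993 0.28049556 0.17125833] 22.894429626241312 [ 5.23165939e-01 -1.32055715e-02  1.96568178e+00 -6.92245662e-04
  1.18782710e+00  1.69463768e+00]
wedge (array([435.7, 283. ]), array([47.5, 35.3]), 23.0, np.float64(109.7), np.int64(2339))
[-0.00033588 -0.00285058  0.10325661]
```

View pics/w2.png

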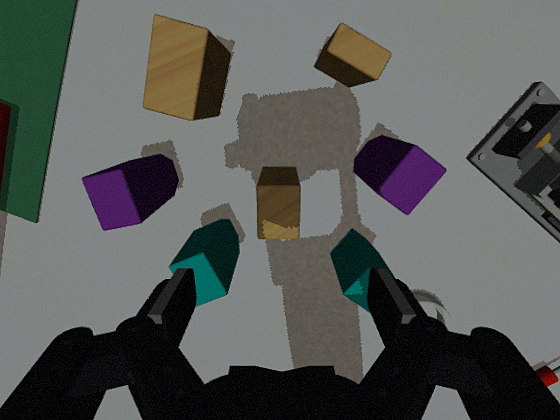

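The wrist view shows the wedge centred between the fingers at (279,215). The turquoise decoys at (201,275) and (357,285) lie behind the finger plane. Next I descend and grip.

Call:
step_arm --commands '[{"fingers":-1,"dx":0,"dy":-0.003,"dz":0.04,"roll":0},{"fingers":-1,"dx":0,"dy":-0.003,"dz":0.08,"roll":0},{"fingers":-1,"dx":0,"dy":-0.003,"dz":0.103,"roll":0},{"fingers":-1,"dx":0,"dy":-0.003,"dz":0.103,"roll":0},{"fingers":1,"dx":0,"dy":-0.003,"dz":0.103,"roll":0},{"fingers":1,"dx":0,"dy":-0.003,"dz":0.103,"roll":0},{"fingers":1,"dx":0,"dy":-0.003,"dz":0.103,"roll":0},{"fingers":1,"dx":0,"dy":-0.003,"dz":0.103,"roll":0}]' --squeeze 60

```text
time: 3.82
tool_pos: [0.436, 0.2854, 0.0692]
tcp_rot: [-3.078, -0.627, -0.005]
wrist_force: [-0.4, -1.7, 5.6]
width: 0.399
grip_force: 60.1
```

Call:
step_arm --commands '[{"fingers":1,"dx":0,"dy":0,"dz":-0.06,"roll":0},{"fingers":1,"dx":0,"dy":0,"dz":-0.12,"roll":0},{"fingers":1,"dx":0,"dy":0,"dz":-0.14,"roll":0},{"fingers":1,"dx":0.005,"dy":0.05,"dz":-0.14,"roll":-9},{"fingers":1,"dx":0.009,"dy":0.11,"dz":-0.14,"roll":-19},{"fingers":1,"dx":0.014,"dy":0.17,"dz":-0.14,"roll":-29},{"fingers":1,"dx":0.019,"dy":0.23,"dz":-0.14,"roll":-39},{"fingers":1,"dx":0.024,"dy":0.29,"dz":-0.14,"roll":-48}]' --squeeze 60

```text
time: 4.82
tool_pos: [0.5672, 0.032, 0.2073]
tcp_rot: [-2.552, -1.831, -0.0]
wrist_force: [0.7, 0.9, -1.0]
width: 0.397
grip_force: 60.8
```

```bash
cat > go.py <<'E'
from h import *
from scipy.spatial.transform import Rotation as R
import sys
x,y,z,yaw=map(float,sys.argv[1:5]); s=read_state(); Rm=R.from_rotvec(s["tcp_rot"]).as_matrix()
cy=np.degrees(np.arctan2(Rm[1,0],Rm[0,0])); print("pos",np.round(s["tool_pos"],4),"yaw",cy.round(2),"t",s["time"],"F",np.round(s["wrist_force"],1),"w",s["width"])
print("tool shift",(Rm.T@(np.array([x,y,z])-s["tool_pos"])).round(4),"roll",(cy-yaw).round(2),"tilt z",Rm[:,2].round(3))
E
python3 go.py .5782 .0144 .2 76.7
```

```text
pos [0.5672 0.032  0.2073] yaw 71.31 t 4.825 F [ 0.7  0.9 -1. ] w 0.3974288099770847
tool shift [-0.0132  0.0161  0.0073] roll -5.39 tilt z [-0.  0. -1.]
```

Call:
step_arm --commands '[{"fingers":1,"dx":-0.013,"dy":0.016,"dz":0.007,"roll":-5.4},{"fingers":1,"dx":-0.013,"dy":0.016,"dz":0.007,"roll":-5.4},{"fingers":1,"dx":-0.013,"dy":0.016,"dz":0.007,"roll":-5.4},{"fingers":1,"dx":-0.013,"dy":0.016,"dz":0.007,"roll":-5.4}]' --squeeze 60

```text
time: 5.32
tool_pos: [0.5773, 0.017, 0.2006]
tcp_rot: [-2.469, -1.943, -0.0]
wrist_force: [-0.6, 0.5, -1.0]
width: 0.394
grip_force: 60.8
```

```bash
cat >> h.py <<'E'
S0=np.array([.5780,.0134]); A=np.radians(76.7); HX=np.array([np.cos(A),np.sin(A)]); HY=np.array([-HX[1],HX[0]])
E
python3 go.py .5782 .0144 .2 76.7; python3 - <<'E'
from h import *
s=read_state(); im,d,c=shot("wrist"); w=world(d,c); cv2.imwrite("pics/w3.png",im)
t=np.array(s["tool_pos"]); r=w[...,:2]-S0; X=r@HX*1000; Y=r@HY*1000; Z=w[...,2]*1000
hsv=cv2.cvtColor(im,cv2.COLOR_BGR2HSV); wood=(hsv[...,0]>8)&(hsv[...,0]<25)&(hsv[...,1]>60)
print("tcp in slot frame",(t[:2]-S0)@HX*1000,(t[:2]-S0)@HY*1000)
m=wood&(abs(X)<60)&(abs(Y)<40)&(Z>110)
print(m.sum(),"X",np.percentile(X[m],[1,50,99]),"Y",np.percentile(Y[m],[1,99]),"Z",np.percentile(Z[m],[1,99]))
tp=m&(Z>t[2]*1000+30); print("top",tp.sum(), rect(w,tp) if tp.sum()>5 else '', "X",np.percentile(X[tp],[1,99]) if tp.sum()>5 else '')
f=m&(Z<t[2]*1000-48);print("foot",f.sum(),"X",np.percentile(X[f],[1,99]) if f.sum()>5 else '')
for lo in range(120,260,10):
    k=m&(Z>=lo)&(Z<lo+10)
    if k.sum()>10: print(lo,k.sum(),np.percentile(X[k],[1,50,99]).round(1),np.percentile(Y[k],[1,50,99]).round(1))
for n,k in dict(post=(X>-50)&(X<-12)&(Z>24)&(Z<46)&(abs(Y)<20),tail=(X>-2)&(X<14)&(Z>30)&(Z<50)&(abs(Y)<20)).items():
    print(n,k.sum(),np.percentile(X[k],[2,50,98]) if k.sum()>5 else '')
E
```

```text
pos [0.5773 0.017  0.2006] yaw 76.39 t 5.325 F [-0.6  0.5 -1. ] w 0.39428954896787144
tool shift [-0.0024  0.0015  0.0006] roll -0.31 tilt z [ 0.  0. -1.]
tcp in slot frame 3.3793664696324544 1.5077570389537243
9058 X [-20.16002873  15.14834126  26.33396025] Y [-30.13942464  25.99365038] Z [164.49398172 323.93606024]
top 7059 (array([578.5,  15.7]), array([48.5, 79.8]), 76.7, np.float64(241.3), np.int64(7059)) X [-20.36393586  26.21510825]
foot 0 X 
150 24 [24.7 25.4 25.6] [-18.6  -7.9  16.7]
160 159 [25.2 25.9 26.3] [-17.7  -0.8  16.4]
170 192 [25.3 25.8 26.3] [-17.1  -0.7  16.5]
180 243 [25.2 25.9 26.4] [-17.3  -0.6  17. ]
190 269 [25.4 25.9 26.4] [-16.5   0.7  17.1]
200 297 [25.3 25.9 26.4] [-16.4   0.7  17.1]
210 361 [25.2 25.9 26.5] [-16.4   0.7  17.5]
220 422 [25.2 25.9 26.5] [-16.1   1.3  17.9]
230 661 [-18.7  25.8  26.5] [-16.    3.7  19. ]
240 5409 [-20.6   4.3  25.5] [-15.8   0.9  18.1]
250 27 [ 2.9 11.  15.3] [-26.6  18.   29.7]
post 0 
tail 2
```

View pics/w3.png

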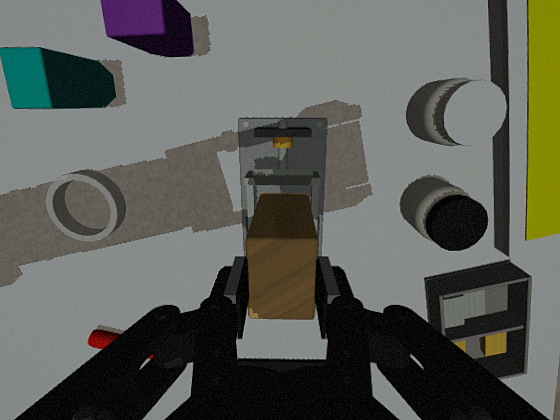

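The wrist view shows the wedge upright in the fingers at (283,260), over the slot and square to the holder, about 1–2 mm towards the tail. I'll lower it to just above the funnel.

Call:
step_arm --commands '[{"fingers":1,"dx":-0.001,"dy":0.001,"dz":0.02,"roll":-0.3},{"fingers":1,"dx":-0.001,"dy":0.001,"dz":0.04,"roll":-0.3},{"fingers":1,"dx":-0.001,"dy":0.001,"dz":0.04,"roll":-0.3},{"fingers":1,"dx":-0.001,"dy":0.001,"dz":0.04,"roll":-0.3}]' --squeeze 80

```text
time: 5.88
tool_pos: [0.5782, 0.0147, 0.1598]
tcp_rot: [-2.464, -1.948, 0.001]
wrist_force: [0.3, 0.5, -1.1]
width: 0.387
grip_force: 83.4
```

```bash
python3 go.py .5782 .0144 .16 76.7; python3 - <<'E'
from h import *
s=read_state();t=np.array(s["tool_pos"]); print((t[:2]-S0)@HX*1000,(t[:2]-S0)@HY*1000)
im,d,c=shot("wrist"); w=world(d,c); r=w[...,:2]-S0; X=r@HX*1000; Y=r@HY*1000; Z=w[...,2]*1000
hsv=cv2.cvtColor(im,cv2.COLOR_BGR2HSV); wood=(hsv[...,0]>8)&(hsv[...,0]<25)&(hsv[...,1]>60)
k=wood&(abs(Y)<30)&(Z>125)&(Z<185)&(X>15)&(X<40); print(np.median(X[k])-24,np.percentile(Y[k],[1,99]))
k=wood&(abs(X)<30)&(abs(Y)<30)&(abs(Z-t[2]*1000-41)<5);print("top z",np.median(Z[k]))
E
```

```text
pos [0.5782 0.0147 0.1598] yaw 76.65 t 5.875 F [ 0.3  0.5 -1.1] w 0.38726558451465676
tool shift [-0.0003  0.0001 -0.0002] roll -0.05 tilt z [-0.001  0.    -1.   ]
1.2759549272317736 0.13373129739470954
-0.22367007308900355 [-18.10039221  15.97314919]
top z 200.26030461662728
```

Call:
step_arm --commands '[{"fingers":1,"dx":0.001,"dy":0,"dz":0.015,"roll":0},{"fingers":1,"dx":0.001,"dy":0,"dz":0.03,"roll":0},{"fingers":1,"dx":0.001,"dy":0,"dz":0.04,"roll":0},{"fingers":1,"dx":0.001,"dy":0,"dz":0.05,"roll":0},{"fingers":1,"dx":0.001,"dy":0,"dz":0.05,"roll":0}]' --squeeze 100

```text
time: 6.55
tool_pos: [0.5777, 0.0154, 0.1089]
tcp_rot: [-2.464, -1.947, 0.003]
wrist_force: [0.1, -1.1, -1.8]
width: 0.38
grip_force: 103.4
```

Call:
step_arm --commands '[{"fingers":1,"dx":0,"dy":0,"dz":0.008,"roll":0},{"fingers":1,"dx":0,"dy":0,"dz":0.016,"roll":0},{"fingers":1,"dx":0,"dy":0,"dz":0.022,"roll":0},{"fingers":1,"dx":0,"dy":0,"dz":0.026,"roll":0},{"fingers":1,"dx":0,"dy":0,"dz":0.026,"roll":0}]' --squeeze 100

```text
time: 7.18
tool_pos: [0.5782, 0.0157, 0.0834]
tcp_rot: [-2.464, -1.947, 0.001]
wrist_force: [-1.1, -1.9, -3.7]
width: 0.379
grip_force: 103.2
```

Call:
step_arm --commands '[{"fingers":1,"dx":0,"dy":0,"dz":0.002,"roll":0},{"fingers":1,"dx":0,"dy":0,"dz":0.003,"roll":0},{"fingers":1,"dx":0,"dy":0,"dz":0.004,"roll":0},{"fingers":1,"dx":0,"dy":0,"dz":0.004,"roll":0}]' --squeeze 100

```text
time: 7.68
tool_pos: [0.5789, 0.0156, 0.0815]
tcp_rot: [2.465, 1.948, 0.001]
wrist_force: [-2.5, -1.3, 5.9]
width: 0.382
grip_force: 104.2
```

```bash
cat > chk.py <<'E'
from h import *
s=read_state();t=np.array(s["tool_pos"]); print("tcp",(t[:2]-S0)@HX*1000,(t[:2]-S0)@HY*1000,t[2],np.round(s["wrist_force"],1))
im,d,c=shot("wrist"); w=world(d,c); r=w[...,:2]-S0; X=r@HX*1000; Y=r@HY*1000; Z=w[...,2]*1000
import sys; cv2.imwrite("pics/%s.png"%sys.argv[1],im)
hsv=cv2.cvtColor(im,cv2.COLOR_BGR2HSV); wood=(hsv[...,0]>8)&(hsv[...,0]<25)&(hsv[...,1]>60)
k=wood&(abs(Y)<30)&(Z>85)&(Z<118)&(X>15)&(X<40); print("wedge front X",np.median(X[k]) if k.any() else '')
k=wood&(abs(X)<30)&(abs(Y)<25)&(abs(Z-124)<12);print("top z",k.sum(),np.median(Z[k]),rect(w,k))
k=(abs(Y)<28)&(X>28)&(X<60)&(Z>72)&(Z<90); print("tail top X",k.sum(),np.percentile(X[k],[2,50,98]) if k.any() else '')
E
python3 chk.py w4
```

```text
tcp 2.3631863540193105 -0.3805638547996014 0.0815099501827419 [-2.5 -1.3  5.9]
wedge front X 24.711019352507595
top z 5905 121.87882552082193 (array([575.9,  15.3]), array([49.1, 42.3]), 77.1, np.float64(121.9), np.int64(5905))
tail top X 1257 [37.48800221 43.41290866 46.99928494]
```

The wedge is home: its top is at 121.9 mm, against 122 expected, and the tail has moved back about 21 mm. I'll release it and move over the die.

Call:
step_arm --commands '[{"fingers":0,"dx":0,"dy":0,"dz":0.003,"roll":0},{"fingers":-1,"dx":0,"dy":0,"dz":0.002,"roll":0},{"fingers":-1,"dx":0,"dy":0,"dz":0.002,"roll":0},{"fingers":-1,"dx":0,"dy":0,"dz":0,"roll":0},{"fingers":-1,"dx":0,"dy":0,"dz":-0.02,"roll":0},{"fingers":-1,"dx":0,"dy":0,"dz":-0.07,"roll":0},{"fingers":-1,"dx":0,"dy":0,"dz":-0.12,"roll":0},{"fingers":-1,"dx":0,"dy":0,"dz":-0.12,"roll":0}]' --squeeze 60

```text
time: 8.72
tool_pos: [0.5832, 0.0156, 0.2083]
tcp_rot: [2.458, 1.943, 0.016]
wrist_force: [1.3, 0.7, 0.8]
width: 0.998
grip_force: 0.0
```

```bash
python3 go.py .5548 -.0812 .2 76.9; python3 chk.py w5
```

```text
pos [0.5832 0.0156 0.2083] yaw 76.65 t 8.725 F [1.3 0.7 0.8] w 0.9977428084223512
tool shift [-0.1007 -0.0053  0.008 ] roll -0.25 tilt z [ 0.013 -0.    -1.   ]
tcp 3.3086612725698825 -4.521271378143948 0.20832581175949666 [1.3 0.7 0.8]
wedge front X 24.892944006600818
top z 2030 121.94582462624976 (array([579. ,  14.7]), array([47.8, 35.6]), 77.0, np.float64(121.9), np.int64(2030))
tail top X 499 [38.18663943 43.17623305 46.87961258]
```

View pics/w5.png

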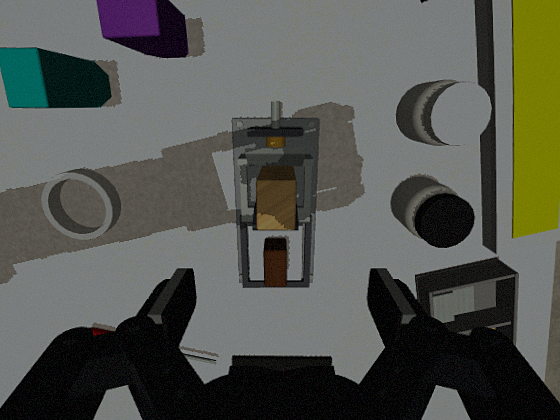

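The wrist view shows the wedge standing home at (279,205), the catch tail pushed back and the die's grip at (274,260). Moving over the die.

Call:
step_arm --commands '[{"fingers":-1,"dx":-0.05,"dy":-0.005,"dz":0.008,"roll":-0.3},{"fingers":-1,"dx":-0.1,"dy":-0.005,"dz":0.03,"roll":-0.3},{"fingers":-1,"dx":-0.1,"dy":-0.005,"dz":0.06,"roll":-0.3},{"fingers":-1,"dx":-0.1,"dy":-0.005,"dz":0.06,"roll":-0.3},{"fingers":-1,"dx":-0.1,"dy":-0.005,"dz":0.06,"roll":-0.3}]' --squeeze 60

```text
time: 9.4
tool_pos: [0.5508, -0.0802, 0.1407]
tcp_rot: [-2.459, -1.955, 0.0]
wrist_force: [-0.7, 0.5, 0.2]
width: 1.002
grip_force: 0.0
```

```bash
python3 - <<'E'
from h import *
im,d,c=shot("wrist"); w=world(d,c); r=w[...,:2]-S0; X=r@HX*1000; Y=r@HY*1000; Z=w[...,2]*1000
k=(abs(X+98)<38)&(abs(Y)<22)&(Z>58)&(Z<70); R_=rect(w,k); print("grip top",R_, X[k].min(),X[k].max())
E
python3 go.py .5548 -.0812 .033 76.9
```

```text
grip top (array([554.9, -80.9]), array([49.8, 27.8]), 76.3, np.float64(63.4), np.int64(1717)) -121.89290682788527 -72.18753348846009
pos [ 0.5515 -0.0802  0.1414] yaw 76.99 t 9.45 F [ 0.4 -0.2  0.9] w 1.0029241568786413
tool shift [-0.0003  0.0033  0.1084] roll 0.09 tilt z [ 0.001 -0.    -1.   ]
```

Call:
step_arm --commands '[{"fingers":-1,"dx":0,"dy":0.003,"dz":0.04,"roll":0.2},{"fingers":-1,"dx":0,"dy":0.003,"dz":0.08,"roll":0.2},{"fingers":-1,"dx":0,"dy":0.003,"dz":0.105,"roll":0.2},{"fingers":-1,"dx":0,"dy":0.003,"dz":0.105,"roll":0.2},{"fingers":1,"dx":0,"dy":0.003,"dz":0.105,"roll":0.2},{"fingers":1,"dx":0,"dy":0.003,"dz":0.105,"roll":0.2},{"fingers":1,"dx":0,"dy":0.003,"dz":0.105,"roll":0.2},{"fingers":1,"dx":0,"dy":0.003,"dz":0.105,"roll":0.2}]' --squeeze 60

```text
time: 10.45
tool_pos: [0.5541, -0.0813, 0.0361]
tcp_rot: [2.462, 1.95, 0.001]
wrist_force: [0.5, 0.1, 0.6]
width: 0.145
grip_force: 0.0
```

Call:
step_arm --commands '[{"fingers":1,"dx":0,"dy":0,"dz":0,"roll":0}]' --squeeze 60

```text
time: 10.58
tool_pos: [0.5537, -0.0813, 0.0356]
tcp_rot: [2.463, 1.95, 0.0]
wrist_force: [-0.1, -0.4, -0.6]
width: -0.001
grip_force: 0.0
```

```bash
python3 - <<'E'
from h import *
im,d,c=shot("wrist"); s,_,_=shot("scene"); e=cv2.resize(s[170:290,180:360],(540,360)); 
cv=np.zeros((420,760,3),np.uint8); cv[:300,:400]=cv2.resize(im,(400,300)); cv[:240,400:760]=cv2.resize(e,(360,240)); cv2.imwrite("pics/w6.png",cv)
print(read_state()["width"],read_state()["grip_force"])
E
```

```text
-0.0006408127681009144 0.0
```

View pics/w6.png

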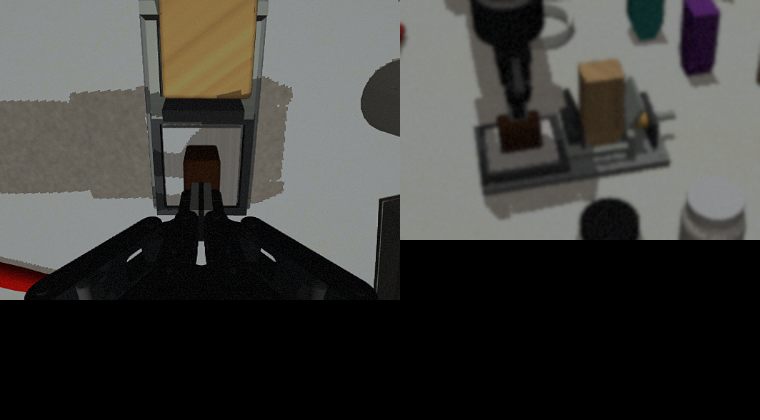

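The fingers shut on nothing. The wrist crop shows the closed fingertips at about (202,190), and the grip is still standing at (202,165). I'll locate the tips and the grip from depth.

```bash
python3 - <<'E'
from h import *
s=read_state(); t=np.array(s["tool_pos"]); print(t)
im,d,c=shot("wrist"); w=world(d,c); r=w[...,:2]-S0; X=r@HX*1000; Y=r@HY*1000; Z=w[...,2]*1000
print("tcp px",proj(t,c),"grip top px",proj(np.array([.5549,-.0809,.0634]),c))
for v in range(200,345,8): print(v,[(int(X[v,u]),int(Y[v,u]),int(Z[v,u])) if d[v,u]>0 else None for u in (268,283,298)],im[v,283])
for n in("top","scene"):
    i2,d2,c2=shot(n); w2=world(d2,c2); r2=w2[...,:2]-S0; X2=r2@HX*1000; Y2=r2@HY*1000; Z2=w2[...,2]*1000
    k=(abs(X2+98)<60)&(abs(Y2)<60)&(Z2>27)&(Z2<130); 
    for lo in range(27,130,10):
        q=k&(Z2>lo)&(Z2<lo+10); print(n,lo,q.sum(),np.percentile(X2[q],[2,98]).round(0) if q.sum()>3 else '',np.percentile(Y2[q],[2,98]).round(0) if q.sum()>3 else '')
E
```

```text
[ 0.55360059 -0.08123531  0.03539435]
tcp px [280.88529977 244.22287267] grip top px [282.95863437 265.34455012]
200 [(-71, 10, 25), (-72, 0, 23), (-71, -8, 24)] [93 97 96]
208 [(-73, 9, 36), (-72, 0, 37), (-72, -8, 38)] [ 0 14 14]
216 [(-72, 9, 52), (-72, 0, 51), (-72, -7, 51)] [ 0 11 21]
224 [None, (-73, 0, 62), (-73, -7, 61)] [12 10 25]
232 [(-76, 8, 64), (-77, 0, 63), (-77, -7, 63)] [ 5 13 31]
240 [(-81, 8, 64), (-82, 0, 62), (-81, -7, 63)] [ 9 26 32]
248 [(-86, 8, 63), (-85, 0, 65), (-86, -7, 63)] [ 6 23 40]
256 [(-91, 8, 63), (-86, 0, 72), (-91, -7, 62)] [6 8 3]
264 [(-86, 8, 81), (-86, 0, 80), (-95, -7, 64)] [0 0 5]
272 [(-86, 7, 87), (-86, 0, 88), (-90, -6, 82)] [7 0 9]
280 [(-86, 7, 95), (-86, 0, 95), (-90, -6, 88)] [14  0 17]
288 [(-86, 7, 101), (-87, 0, 99), (-90, -5, 95)] [0 0 0]
296 [(-85, 6, 108), (-87, 0, 105), (-85, -4, 108)] [9 8 0]
304 [(-85, 6, 113), (-92, 0, 104), (-84, -4, 114)] [13 24 14]
312 [(-85, 6, 118), (-95, 0, 105), (-85, -4, 118)] [22 26 24]
320 [(-84, 6, 123), (-99, 0, 105), (-85, -4, 122)] [16 16 22]
328 [(-86, 6, 125), (-103, 0, 104), (-85, -3, 126)] [5 6 4]
336 [(-80, 5, 135), (-107, 0, 105), (-80, -3, 136)] [0 0 0]
344 [(-83, 5, 136), (-209, 0, 0), (-80, -3, 138)] [150 149 142]
top 27 68 [-48. -38.] [-40.  43.]
top 37 4 [-42. -39.] [ 1. 27.]
top 47 24 [-44. -38.] [-20.  26.]
top 57 0  
top 67 12 [-41. -38.] [-17.  25.]
top 77 23 [-41. -38.] [-21.  24.]
top 87 0  
top 97 0  
top 107 0  
top 117 0  
top 127 0  
scene 27 143 [-123.  -39.] [-43.  37.]
scene 37 86 [-122.  -40.] [-26.  11.]
scene 47 117 [-123.  -38.] [-25.  20.]
scene 57 173 [-123.  -74.] [-15.  12.]
scene 67 30 [-108.  -38.] [-26.  23.]
scene 77 52 [-109.  -38.] [-23.  18.]
scene 87 30 [-108.  -88.] [-13.  -5.]
scene 97 3  
scene 107 9 [-111.  -94.] [-30.  -3.]
scene 117 12 [-111.  -88.] [-39. -24.]
scene 127 2
```

```bash
python3 - <<'E'
from h import *
from scipy.spatial.transform import Rotation as R
s=read_state(); t=np.array(s["tool_pos"]); Rm=R.from_rotvec(s["tcp_rot"]).as_matrix(); c=calibration("wrist")
P=lambda *p: proj(t+Rm@(np.array(p)/1000),c).round(0)
for z in (0,-10,-20,-30,-40): print(z,"shut",P(11,0,z),P(-11,0,z),"wedge",P(11,-18,z),P(11,18,z),"open",P(11,-42,z),P(11,42,z))
E
python3 - <<'E'
import sys; sys.path.insert(0,'.')
import cv2,numpy as np
im=cv2.imread('pics/w5.png'); print([ (v,int(im[v,180:196].min()),im[v,184].tolist()) for v in range(255,300,4)])
E
```

```text
0 shut [281. 228.] [281. 260.] wedge [252. 228.] [310. 228.] open [213. 228.] [348. 228.]
-10 shut [281. 235.] [281. 268.] wedge [250. 235.] [311. 235.] open [210. 235.] [352. 235.]
-20 shut [281. 242.] [281. 276.] wedge [249. 242.] [313. 242.] open [206. 242.] [356. 242.]
-30 shut [281. 250.] [281. 286.] wedge [247. 250.] [315. 250.] open [202. 250.] [360. 250.]
-40 shut [281. 259.] [281. 296.] wedge [245. 259.] [317. 259.] open [197. 259.] [365. 259.]
[(255, 114, [120, 128, 126]), (259, 117, [128, 128, 123]), (263, 117, [126, 122, 120]), (267, 120, [141, 140, 136]), (271, 0, [36, 40, 33]), (275, 0, [0, 0, 4]), (279, 0, [0, 0, 0]), (283, 0, [14, 12, 4]), (287, 0, [3, 0, 0]), (291, 0, [27, 10, 16]), (295, 0, [6, 10, 15]), (299, 0, [13, 9, 5])]
```

In the picture the real fingertips end about 35 mm short of the reported TCP: open tips show at row 269, which corresponds to 50 mm behind it. They closed above the grip. I'll open, go about 38 mm lower and grip again.

Call:
step_arm --commands '[{"fingers":-1,"dx":0,"dy":0,"dz":-0.003,"roll":0},{"fingers":-1,"dx":0,"dy":0,"dz":-0.003,"roll":0},{"fingers":-1,"dx":0,"dy":0,"dz":-0.003,"roll":0},{"fingers":-1,"dx":0,"dy":0,"dz":-0.003,"roll":0},{"fingers":-1,"dx":0,"dy":0,"dz":-0.003,"roll":0},{"fingers":-1,"dx":0,"dy":0,"dz":0.018,"roll":0},{"fingers":-1,"dx":0,"dy":0,"dz":0.037,"roll":0},{"fingers":-1,"dx":0,"dy":0,"dz":0.037,"roll":0}]' --squeeze 60

```text
time: 11.82
tool_pos: [0.5513, -0.0808, -0.0039]
tcp_rot: [-2.46, -1.948, 0.005]
wrist_force: [0.6, 0.2, -0.1]
width: 1.005
grip_force: 0.0
```

```bash
python3 go.py .5549 -.0809 -.002 76.7
```

```text
pos [ 0.5513 -0.0808 -0.0039] yaw 76.75 t 11.825 F [ 0.6  0.2 -0.1] w 1.0051789496386654
tool shift [ 0.0007  0.0035 -0.0019] roll 0.05 tilt z [-0.005  0.001 -1.   ]
```

Call:
step_arm --commands '[{"fingers":1,"dx":0,"dy":0.003,"dz":0,"roll":0},{"fingers":1,"dx":0,"dy":0.003,"dz":0,"roll":0},{"fingers":1,"dx":0,"dy":0.003,"dz":0,"roll":0},{"fingers":1,"dx":0,"dy":0.003,"dz":0,"roll":0},{"fingers":1,"dx":0,"dy":0.003,"dz":0,"roll":0}]' --squeeze 60

```text
time: 12.45
tool_pos: [0.5571, -0.082, -0.0008]
tcp_rot: [2.462, 1.95, 0.001]
wrist_force: [-0.7, -0.0, 4.6]
width: 0.32
grip_force: 61.4
```

Call:
step_arm --commands '[{"fingers":1,"dx":0,"dy":0,"dz":-0.015,"roll":0},{"fingers":1,"dx":0,"dy":0,"dz":-0.03,"roll":0},{"fingers":1,"dx":0,"dy":0,"dz":-0.06,"roll":0},{"fingers":1,"dx":0,"dy":0,"dz":-0.11,"roll":0},{"fingers":1,"dx":0,"dy":0,"dz":-0.15,"roll":0},{"fingers":1,"dx":0,"dy":0,"dz":-0.15,"roll":0}]' --squeeze 60

```text
time: 13.2
tool_pos: [0.5602, -0.0826, 0.1538]
tcp_rot: [2.457, 1.946, 0.01]
wrist_force: [-0.0, -1.4, -2.3]
width: 0.316
grip_force: 60.6
```

```bash
python3 - <<'E'
from h import *
s=read_state();print(s["width"],s["grip_force"],s["wrist_force"],s["tool_pos"])
im,d,c=shot("wrist"); w=world(d,c); r=w[...,:2]-S0; X=r@HX*1000; Y=r@HY*1000; Z=w[...,2]*1000
hsv=cv2.cvtColor(im,cv2.COLOR_BGR2HSV); wood=(hsv[...,0]>8)&(hsv[...,0]<25)&(hsv[...,1]>60)
k=wood&(abs(X)<30)&(abs(Y)<25)&(abs(Z-124)<12);print("wedge top",rect(w,k) if k.any() else '')
t=np.array(s["tool_pos"]); k=(X>-150)&(X<-40)&(abs(Y)<45)&(abs(Z-(t[2]*1000+25))<4); print("plate",rect(w,k) if k.any() else '')
p=(im.max(2)<50)&(Z<14)&(Z>3)&(w[...,1]<-.2); print("pad",rect(w,p) if p.any() else '')
im,d,c=shot("top"); w=world(d,c); p=(im.max(2)<45)&(abs(w[...,2]-.008)<.006)&(np.hypot(w[...,0]-.498,w[...,1]+.343)<.13); print("pad top",rect(w,p))
E
python3 go.py .498 -.343 .12 75.2
```

```text
0.316025592867129 60.59536814689636 [-0.03708727 -1.36038303 -2.28797809] [ 0.5601939  -0.08257132  0.15382104]
wedge top (array([578.8,  13.8]), array([47.9, 36. ]), 76.4, np.float64(122.2), np.int64(4517))
plate (array([563.5, -69.3]), array([53.5, 70.5]), 76.7, np.float64(178.4), np.int64(6974))
pad (array([ 597. , -271.9]), array([521.3, 143.4]), 0.0, np.float64(7.9), np.int64(2995))
pad top (array([ 494.9, -355.5]), array([117.6, 153.8]), 76.2, np.float64(7.1), np.int64(2234))
pos [ 0.5564 -0.0819  0.1486] yaw 76.75 t 13.3 F [-1.1  0.3 -4.2] w 0.31991915073110583
tool shift [-0.2675  0.003   0.0286] roll 1.55 tilt z [ 0.001 -0.    -1.   ]
```

The die is out and held: plate top 25 mm above the TCP reading, so its underside is 13 mm above. The wedge is still home (top at 122.2 mm). Now to the pad.

Call:
step_arm --commands '[{"fingers":1,"dx":-0.04,"dy":0.003,"dz":0,"roll":1.5},{"fingers":1,"dx":-0.09,"dy":0.003,"dz":0,"roll":1.5},{"fingers":1,"dx":-0.14,"dy":0.003,"dz":0,"roll":1.5},{"fingers":1,"dx":-0.19,"dy":0.003,"dz":0,"roll":1.5},{"fingers":1,"dx":-0.24,"dy":0.003,"dz":0.02,"roll":1.5},{"fingers":1,"dx":-0.267,"dy":0.003,"dz":0.05,"roll":1.5},{"fingers":1,"dx":-0.267,"dy":0.003,"dz":0.07,"roll":1.5},{"fingers":1,"dx":-0.267,"dy":0.003,"dz":0.07,"roll":1.5}]' --squeeze 60

```text
time: 14.3
tool_pos: [0.4953, -0.3398, 0.074]
tcp_rot: [-2.482, -1.912, 0.003]
wrist_force: [-0.3, 0.3, -2.0]
width: 0.317
grip_force: 60.2
```

```bash
python3 go.py .498 -.343 -.005 75.2; python3 - <<'E'
from h import *
im,d,c=shot("wrist"); w=world(d,c); cv2.imwrite("pics/w7.png",im)
Z=w[...,2]; p=(im.max(2)<60)&(abs(Z-.008)<.005)&(np.hypot(w[...,0]-.498,w[...,1]+.343)<.14); print("pad seen",rect(w,p))
e=w[p]; a=np.radians(75.2); r=(e[:,:2]-[.4984,-.3426])*1000; print("along x",np.percentile(r@[np.cos(a),np.sin(a)],[.5,99.5]),"y",np.percentile(r@[-np.sin(a),np.cos(a)],[.5,99.5]))
E
```

```text
pos [ 0.4953 -0.3398  0.074 ] yaw 75.22 t 14.3 F [-0.3  0.3 -2. ] w 0.3165821084779797
tool shift [-0.0027  0.0041  0.079 ] roll 0.02 tilt z [-0.007  0.006 -1.   ]
pad seen (array([ 486. , -339.7]), array([152. , 187.3]), 75.2, np.float64(7.7), np.int64(18484))
along x [-73.13619146  72.97116215] y [-80.14366979  77.36881458]
```

View pics/w7.png

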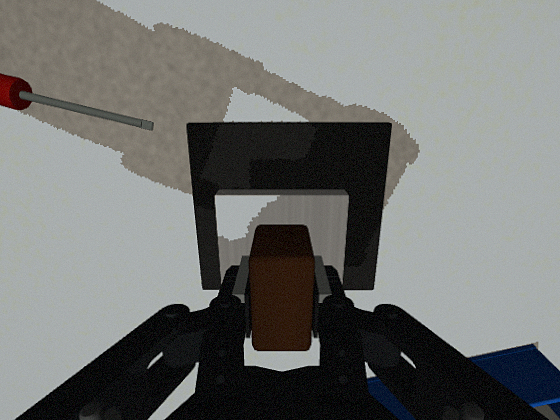

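The wrist view shows the die level in the fingers at (282,285) over the pad, whose far edge is at row 123. The pad centre agrees with the earlier measurement. I'll lower it.

Call:
step_arm --commands '[{"fingers":1,"dx":-0.002,"dy":0.004,"dz":0.025,"roll":0},{"fingers":1,"dx":-0.002,"dy":0.004,"dz":0.05,"roll":0},{"fingers":1,"dx":-0.002,"dy":0.004,"dz":0.065,"roll":0},{"fingers":1,"dx":-0.002,"dy":0.004,"dz":0.071,"roll":0},{"fingers":1,"dx":-0.002,"dy":0.004,"dz":0.074,"roll":0},{"fingers":1,"dx":-0.002,"dy":0.004,"dz":0.074,"roll":0}]' --squeeze 60

```text
time: 15.1
tool_pos: [0.5022, -0.3457, 0.0051]
tcp_rot: [2.487, 1.917, 0.001]
wrist_force: [-0.9, -0.5, -2.4]
width: 0.32
grip_force: 60.4
```

Call:
step_arm --commands '[{"fingers":1,"dx":0,"dy":0,"dz":0.003,"roll":0},{"fingers":1,"dx":0,"dy":0,"dz":0.006,"roll":0},{"fingers":1,"dx":0,"dy":0,"dz":0.008,"roll":0},{"fingers":1,"dx":0,"dy":0,"dz":0.009,"roll":0},{"fingers":1,"dx":0,"dy":0,"dz":0.009,"roll":0}]' --squeeze 60

```text
time: 15.72
tool_pos: [0.5017, -0.3454, -0.0047]
tcp_rot: [-2.488, -1.918, 0.0]
wrist_force: [0.9, -0.1, -3.5]
width: 0.316
grip_force: 60.5
```

Call:
step_arm --commands '[{"fingers":1,"dx":0,"dy":0,"dz":0.001,"roll":0},{"fingers":1,"dx":0,"dy":0,"dz":0.002,"roll":0},{"fingers":1,"dx":0,"dy":0,"dz":0.002,"roll":0}]' --squeeze 60

```text
time: 16.1
tool_pos: [0.5018, -0.3455, -0.0048]
tcp_rot: [2.488, 1.918, -0.0]
wrist_force: [-4.0, 2.6, 8.6]
width: 0.319
grip_force: 62.0
```

The die is touching the pad: force along z rose from -3.5 to +8.6 N. Releasing and retreating upward.

Call:
step_arm --commands '[{"fingers":0.2,"dx":0,"dy":0,"dz":-0.001,"roll":0},{"fingers":-1,"dx":0,"dy":0,"dz":-0.001,"roll":0},{"fingers":-1,"dx":0,"dy":0,"dz":-0.001,"roll":0},{"fingers":-1,"dx":0,"dy":0,"dz":-0.001,"roll":0},{"fingers":-1,"dx":0,"dy":0,"dz":-0.02,"roll":0},{"fingers":-1,"dx":0,"dy":0,"dz":-0.07,"roll":0},{"fingers":-1,"dx":0,"dy":0,"dz":-0.13,"roll":0},{"fingers":-1,"dx":0,"dy":0,"dz":-0.18,"roll":0}]' --squeeze 60

```text
time: 17.1
tool_pos: [0.5023, -0.3459, 0.1775]
tcp_rot: [2.486, 1.916, 0.001]
wrist_force: [1.7, -1.0, 0.1]
width: 1.0
grip_force: 0.0
```

Call:
step_arm --commands '[{"fingers":-1,"dx":0,"dy":0,"dz":-0.05,"roll":0},{"fingers":-1,"dx":-0.05,"dy":0,"dz":-0.05,"roll":0},{"fingers":-1,"dx":-0.09,"dy":0,"dz":-0.05,"roll":0},{"fingers":-1,"dx":-0.09,"dy":0,"dz":-0.05,"roll":0},{"fingers":-1,"dx":-0.09,"dy":0,"dz":-0.05,"roll":0},{"fingers":-1,"dx":-0.09,"dy":0,"dz":-0.05,"roll":0}]' --squeeze 60

```text
time: 17.85
tool_pos: [0.479, -0.4315, 0.2237]
tcp_rot: [-2.487, -1.919, -0.0]
wrist_force: [-1.3, 0.6, 0.6]
width: 0.999
grip_force: 0.0
```

```bash
python3 - <<'E'
from h import *
s=read_state(); print(s["time"],s["tool_pos"],s["width"])
im,d,c=shot("wrist"); w=world(d,c); cv2.imwrite("pics/w8.png",im); Z=w[...,2]*1000
r=(w[...,:2]-[.4984,-.3426])*1000; a=np.radians(75.2); X=r@[np.cos(a),np.sin(a)]; Y=r@[-np.sin(a),np.cos(a)]
for n,lo,hi in(("plate",16,24),("grip",56,64)):
    k=(abs(X)<90)&(abs(Y)<90)&(Z>lo)&(Z<hi); print(n,k.sum(),"X",np.percentile(X[k],[1,99]),"Y",np.percentile(Y[k],[1,99]),"Z",np.percentile(Z[k],[5,50,95])) if k.any() else print(n)
im,d,c=shot("top"); w=world(d,c); r=w[...,:2]-S0; X=r@HX*1000; Y=r@HY*1000; Z=w[...,2]*1000
k=(abs(X)<40)&(abs(Y)<40)&(abs(Z-122)<10); print("wedge top",rect(w,k) if k.any() else '')
k=(X>28)&(X<60)&(abs(Y)<28)&(Z>70)&(Z<84); print("tail",np.percentile(X[k],[2,98]) if k.any() else '')
s,_,_=shot("scene"); cv2.imwrite("pics/s8.png",np.hstack([cv2.resize(s[150:330,60:340],(560,360))]))
E
```

```text
17.85 [ 0.47901303 -0.43148058  0.22370966] 0.9988497681871122
plate 2880 X [-40.29791189  37.95370572] Y [-38.98564844  30.10010956] Z [18.46755708 19.77113009 21.08983736]
grip 1323 X [-27.4560489   22.87680034] Y [-18.2606477    9.17861607] Z [57.76110254 59.71036726 61.05387348]
wedge top (array([577.5,  14.5]), array([47.4, 36.6]), 76.3, np.float64(121.1), np.int64(397))
tail [36.30121443 46.93992653]
```

View pics/s8.png

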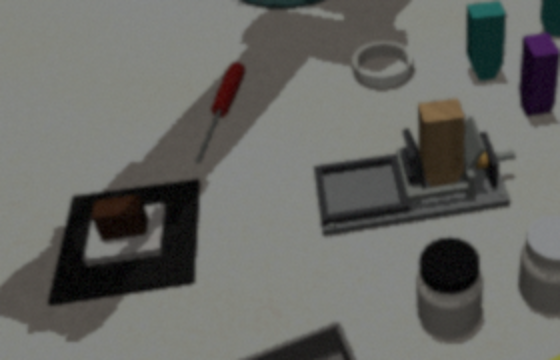

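The scene crop shows the die upright on the pad at (123,230), the wedge standing home in the holder at (442,145) and the seat empty at (360,190). Handing it in.

```bash
python3 -c "
from workcell import finish_job; print(finish_job())"
```

```text
the job is handed in; nothing more can be done
None
```

The wedge is fully home and holding the catch open, the die is upright and wholly on the black pad, and the job was handed in at about 18 s; the first try at gripping the die closed above it because the fingertips end about 35 mm short of the reported TCP.

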